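# Change the groove pitch on a disc-cutting lathe

## Robot

A 6-joint arm with a two-finger parallel gripper is mounted at the origin on the work surface. World frame = base frame: x ahead of the robot, y to its left, z up, the work surface at z = 0. Lengths are in m, angles in rad, forces in N, time in s.
With the tool pointing down it reaches from about 0.275 to 1 m from the base axis. Payload 8.4 kg.
Tool frame: the origin (TCP) lies at the very end of the fingers, on their centre line; the grasp point (between the pads) lies 19 mm behind it; z points along the fingers, y is the line along which they close (so a half turn about z gives the same grasp; the last joint's range is limited). The gripper opens to 85 mm and grips with 20 to 120 N. Pads are 22 mm wide; open, the fingers measure 114 mm over their backs; the gripper's body (76 mm by 85 mm) begins 54 mm behind the grasp point. The pads swing forward as they close: fully open they stand 13 mm farther back than shut.
Start: joints at [-1.322, 0.353, 1.633, -0, 1.155, -0.002], TCP at [0.155, -0.605, 0.231] pointing down, gripper open.
Joint ranges: [-2.63, 2.63], [-0.92, 2.1], [0.06, 2.66], [-1.3, 4.44], [0, 2.69], [-3.02, 3.02]. Speed limits (rad/s): [2.22, 2.22, 2.79, 3.14, 3.14, 3.14].

## Interface

Orientations are given as a rotation vector (axis times angle).
In Python, from bench import monitor, optics, job gives the robot as it stands.
- The arm moves only by the tool play_rows, never from a script. Its argument "plan" is a list that holds one entry, the list of rows, each a list of 7 numbers: the turn, a rotation vector about the tool's x, y, z in normalised numbers (1 is pi rad), then the shift along the tool's x, y, z in fractions of the full range, 1 being 30 cm, then the finger opening in m, from 0 to 0.0854. In form: [[[wx, wy, wz, x, y, z, jaw], ...]]. A call has 1 to 8 rows; each row is the pose to reach, as a shift and turn from the pose commanded when the call began, along the tool's axes at that moment; what a row does not reach only later rows make up. A row lasts 1/10 s, in which the tool goes at most 50 mm and 8.59 degrees, less where a joint would pass 70% of its speed; a pose out of reach is approached as far as the arm can. A call with a gripper value outside its range is refused whole. The fingers move at their own pace and stop on an object; "grip_force" is the grip in N (left out, the last holds). Time passes only in rows, so rows that repeat a pose let the fingers close. It gives the time, the measured TCP pose, the force, the opening and the grip force at its end, in the units of the state.
- monitor.state(): the state, without advancing time (a new reading comes with each control period).
- optics.grab_frame(name): name is "scene" or "top" or "wrist"; returns the picture (400x640x3 uint8, red, green, blue); there is no depth.
- optics.get_calibration(name): a dict with "camera_matrix" (3x3 intrinsics, pixels), "world_to_cam" (4x4, takes a point from world to camera coordinates); the wrist camera has in their place "hand_eye" (4x4, takes a point from camera to tool coordinates, whose origin is the TCP and whose axes are the flange's). Camera axes: x right, y up, looking along -z (the intrinsics and any distortion apply to the point x, -y, -z); pixel columns grow to the right and rows downward; lengths in m; the calibration is good to about 2 mm. A picture is of the moment at which its call begins: read the wrist's pose just before it. get_calibration takes no time and is no camera call.
- job.sign_off(): hands the job in; it is judged then, once.
The state is a dict: "t": time; "joints": joint angles; "qvel": joint speeds; "joint_efforts": joint torques, N m; "tcp_pos": TCP position; "tcp_rot": TCP orientation; "contact_force": force on the tool from outside, world axes, zero at the start; "moment": the same for the moment, N m; "gripper_width": finger opening in m; "finger_force": force on a finger pad.
Only numpy, scipy, OpenCV 4.12 (cv2) and the standard library are available. Lean on these libraries where they do the work, as an engineer would, in place of code of your own. Each camera call takes 0.05 s, during which the arm holds its last target. There are 200 camera calls.

## Task

Reset the groove pitch on the lathe's gearbox: pull the black selector knob up until its index arm is clear of the notched collar, turn it to the notch nearest the one tall peg (the others are short), and push it back down until it is fully home in that notch. The notch is not exactly in line with its peg and must be found by feel, so be gentle and never ram or strain the arm against the collar. Let go of the knob at the end and leave the loose things on and beside the gearbox where they are.

Things in the scene. Friction and masses are not known exactly. Their poses are not given: they have to be found in the camera images.
- gearbox: white fixed box 160 x 220 x 80 mm (x, y, z) with a flat aluminium deck on top, 80 mm above the table; origin under its centre, x and y along its sides, z up. The selector's upright axis is the gearbox's own z axis.
- collar: fixed steel collar on the deck round the selector's axis, outer radius 40 mm, its crown (top) 12 mm above the deck; origin on the axis at deck height. One wide park gap towards the gearbox's +x, where the arm starts with about 12 degrees of play either way, and four narrow radial notches, 7.6 mm wide, 9 mm deep, over 40 degrees apart, one near each peg. Keep the force on it below 20 N.
- knob_grip (a point): point on the selector's axis at the height to grip the knob, 50 mm above the deck when home; x axis along the knob's bar and out along the index arm, z up. The knob is a black upright bar 46 mm long (x), 18 mm wide (y), 33 mm high; this point is 11 mm below its top. Grip it from above across its 18 mm width.
- index_tip (a point): top of the outer end of the flat steel index arm that sticks out under the knob, 48 mm from the axis; the arm is 6 mm wide, 7 mm high and turns and lifts with the knob. When home its underside is 9 mm below the collar's crown.
- pull (a joint): how far the selector is pulled up, m: 0 is fully home, 0.018 the upper stop; the arm clears the collar's crown above 0.009. It has no spring: it slides with a drag of about 4 N either way and stays where it is left. Pulled out, the knob turns freely (drag 0.03 N m), up to 1.75 rad either way from the gearbox's +x direction.
- peg_tall: the one tall aluminium peg on the deck, 12 mm in diameter, 24 mm high, about 59 mm from the selector's axis; marks the wanted notch, which lies several degrees (up to 8.5) to one side or the other of the peg's direction from the axis; its exact angle is not given. Origin at its foot. It may stand at any of the four peg places.
- peg_a: short aluminium peg, 8 mm in diameter, 9 mm high, on the deck about 59 mm from the axis; origin at its foot.
- peg_b: short aluminium peg, like peg_a.
- peg_c: short aluminium peg, like peg_a.
- stylus_weight: loose brass weight 26 mm in diameter, 22 mm high, standing on the gearbox deck; bystander; origin under its centre.
- stylus_case: loose clear flat case 50 x 35 x 16 mm on the table; bystander; origin under its centre.
- screwdriver: loose screwdriver 150 mm long on the table; bystander; origin under its middle.
- brush: loose brush 160 mm long on the table; bystander; origin under its middle.
- loupe: loose black loupe 36 mm in diameter, 44 mm high, on the table; bystander; origin under its centre.

How it is judged:
On the way, in this order (a step that is already met when the one before it is completed fails the run):
1. the selector is pulled up so that its arm is clear of the collar (value of joint pull above 0.0093 m), for 0.1 s.
2. with the arm above the notches, it is turned to the tall peg (value of joint pull above 0.007 m and horizontal distance between index_tip and peg_tall below 0.0225 m), for 0.1 s.
3. the selector is pushed home in the notch at the tall peg (value of joint pull below 0.0018 m and horizontal distance between index_tip and peg_tall below 0.021 m), for 0.2 s.
At the end, for the whole second after the job is handed in: the selector is fully home (pulled out less than 1.8 mm) in the notch at the tall peg, with the arm's tip within 21 mm of that peg's axis seen from above (all of step 3); the robot touches nothing.
It fails at once if more than 20 N on the collar: the arm is rammed or strained against it (contact force between collar and anything else above 20 N).
It fails at once if a loose bystander is moved by more than 30 mm (distance of any of stylus_weight, stylus_case, screwdriver, brush, loupe from where it was at the start of the episode above 0.03 m).
It also fails if it takes over 64 s, if anything falls off the work surface, if the arm or the gripper's body presses on something with over 40 N, if the wrist force passes 120 N, or if a joint passes its speed limit or range.

## Working session

There is one attempt and no reset: what is moved stays moved. The work goes in short steps, Python scripts to look and compute and a tool call to move; the robot and the scene stay as the last step left them, time stands still between calls to the robot, and variables do not carry over. Pictures are saved under pics/ and viewed, at most 11 in all, crops included, and the job is handed in when it is done.

Besides the shell and the picture viewer there is one more tool, called after "Call:" as name(argument=value, ...) on one line, values as JSON. play_rows: Moves the arm, as the interface text tells. Its arguments: {"type":"object","properties":{"plan":{"type":"array","items":{"type":"array","items":{"type":"array","items":{"type":"number"}}}},"grip_force":{"type":"number"}},"required":["plan"]}

```bash
mkdir -p pics; ls
python3 - <<'E'
from bench import monitor, optics
import cv2,numpy as np
s=monitor.state();print(s)
for n in("scene","top","wrist"):
    c=optics.get_calibration(n);print(n,{k:np.round(np.array(v),4).tolist() if not isinstance(v,str) else v for k,v in c.items()})
    if n!="wrist": cv2.imwrite(f"pics/{n}0.png",optics.grab_frame(n)[:,:,::-1])
E
```

```text
pics
{'t': 0.0, 'joints': array([-1.32237016e+00,  3.53655603e-01,  1.63415082e+00, -2.15301164e-05,
        1.15520578e+00, -2.41521397e-03]), 'qvel': array([-0.00093863, -0.00040223, -0.00048728,  0.00168143, -0.00084822,
        0.00106383]), 'joint_efforts': array([-1.75455050e-03, -6.05257416e+01, -3.42075849e+01, -1.38059215e-05,
        9.18369769e-03,  2.47789437e-06]), 'tcp_pos': array([ 0.15500104, -0.60497037,  0.23054989]), 'tcp_rot': array([-3.11551877e+00, -3.92826141e-01,  3.04150270e-04]), 'contact_force': array([-0.15165487,  0.00848421, -0.30759624]), 'moment': array([-0.007878  ,  0.05594429,  0.02153555]), 'finger_force': 0.0, 'gripper_width': 0.08560617179835628}
scene {'camera_matrix': [[386.4381, 0.0, 324.2953], [0.0, 386.4381, 200.0469], [0.0, 0.0, 1.0]], 'world_to_cam': [[0.72, 0.6939, 0.0097, -0.3815], [-0.5733, 0.5868, 0.5718, 0.1865], [0.3911, -0.4172, 0.8203, -1.1999], [0.0, 0.0, 0.0, 1.0]]}
top {'camera_matrix': [[508.6307, 0.0, 317.4477], [0.0, 508.6307, 205.0025], [0.0, 0.0, 1.0]], 'world_to_cam': [[-0.0143, -0.9997, -0.0189, 0.0769], [0.9916, -0.0167, 0.1286, -0.5094], [-0.1289, -0.0169, 0.9915, -1.1911], [0.0, 0.0, 0.0, 1.0]]}
wrist {'camera_matrix': [[322.9162, 0.0, 321.7684], [0.0, 322.9162, 195.9778], [0.0, 0.0, 1.0]], 'hand_eye': [[0.001, 0.9633, 0.2684, 0.0675], [1.0, -0.0013, 0.0009, 0.0], [0.0012, 0.2684, -0.9633, -0.1421], [0.0, 0.0, 0.0, 1.0]]}
```

View pics/top0.png

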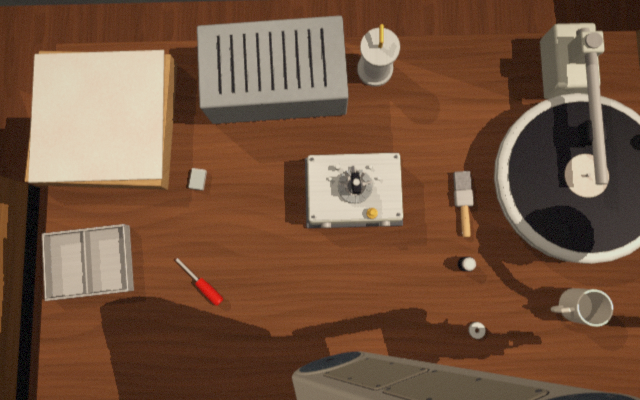

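View pics/scene0.png

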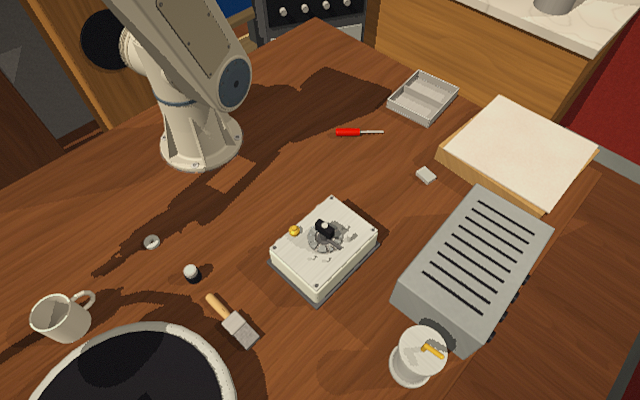

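The top view shows the gearbox at columns 307-403, rows 154-228, with the knob near (356,182) and the weight at (372,213). I'll crop and enlarge it.

```bash
cat > h.py <<'E'
import numpy as np,cv2
from scipy.spatial.transform import Rotation as R
from bench import monitor, optics
def cam(n,s=None):
    c=optics.get_calibration(n);K=np.array(c["camera_matrix"])
    if n=="wrist":
        T=np.eye(4);T[:3,:3]=R.from_rotvec(s["tcp_rot"]).as_matrix();T[:3,3]=s["tcp_pos"]
        W=np.linalg.inv(T@np.array(c["hand_eye"]))
    else: W=np.array(c["world_to_cam"])
    return K,W
def ray(K,W,uv):
    d=np.array([(uv[0]-K[0,2])/K[0,0],-(uv[1]-K[1,2])/K[1,1],-1.])
    return -W[:3,:3].T@W[:3,3],W[:3,:3].T@d
def plane(K,W,uv,z):
    o,d=ray(K,W,uv);return o+d*(z-o[2])/d[2]
def proj(K,W,p):
    c=W[:3,:3]@np.array(p)+W[:3,3];return np.array([K[0,0]*c[0]/-c[2]+K[0,2],K[1,1]*-c[1]/-c[2]+K[1,2]])
E
python3 - <<'E'
from h import *
im=cv2.imread("pics/top0.png")[145:235,300:410]
cv2.imwrite("pics/c0.png",cv2.resize(im,None,fx=6.6,fy=6.6,interpolation=cv2.INTER_CUBIC))
K,W=cam("top")
for uv in[(309,156),(400,154),(403,221),(308,222),(355,188)]: print(uv,plane(K,W,uv,.08).round(4))
E
```

```text
(309, 156) [0.6207 0.0863 0.08  ]
(400, 154) [ 0.6215 -0.1267  0.08  ]
(403, 221) [ 0.4641 -0.128   0.08  ]
(308, 222) [0.4653 0.0905 0.08  ]
(355, 188) [ 0.5429 -0.0197  0.08  ]
```

View pics/c0.png

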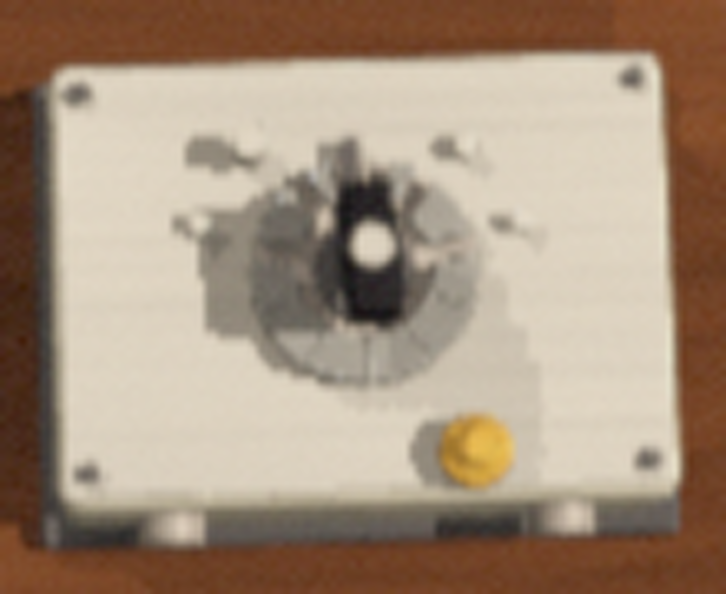

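The crop shows the arm pointing away from the robot (+x). The left-rear peg at crop (255,145) casts the biggest shadow, so it is probably the tall one; the other pegs are at (200,225), (475,152) and (530,232). Next I'll move over for a wrist view.

```bash
cat >> h.py <<'E'
def rel(p,az=None):
    s=monitor.state();M=R.from_rotvec(s["tcp_rot"]).as_matrix()
    a=np.degrees(np.arctan2(M[1,0],M[0,0]))
    return (M.T@(np.array(p)-s["tcp_pos"])).round(4), a, (None if az is None else a-az), M[:,2].round(4)
E
python3 - <<'E'
from h import *
print(rel([.49,-.02,.235],0))
K,W=cam("scene")
print(proj(K,W,[.54,-.02,.08]))
E
```

```text
(array([ 0.4697, -0.4836, -0.0037]), np.float64(14.367292472796013), np.float64(14.367292472796013), array([-3.0e-04,  1.2e-03, -1.0e+00]))
[321.81702852 237.67310346]
```

Careful with the scale: shifts go in shares of 30 cm and turns go in shares of pi rad. That gives: -0.245 m / 0.3 = -0.8167, 0.24 m / 0.3 = 0.8, 14.4 degrees / 180 = 0.08.

Call:
play_rows(plan=[[[0, 0, 0.0111, 0.1, -0.1, 0, 0.085], [0, 0, 0.0222, 0.2, -0.2, 0, 0.085], [0, 0, 0.0333, 0.3, -0.3, 0, 0.085], [0, 0, 0.0444, 0.4, -0.4, 0, 0.085], [0, 0, 0.0556, 0.5, -0.5167, 0, 0.085], [0, 0, 0.0667, 0.6, -0.6167, 0, 0.085], [0, 0, 0.08, 0.7, -0.7167, 0, 0.085], [0, 0, 0.08, 0.8, -0.8167, 0, 0.085]]])

```text
t: 0.9
tcp_pos: [0.3272, -0.3069, 0.2312]
tcp_rot: [-3.142, 0.004, 0.0]
contact_force: [0.0, 0.1, 0.5]
gripper_width: 0.0853
finger_force: 0.0
```

Run:
```python
from h import *
s=monitor.state();print(s["t"],s["tcp_pos"],s["joints"].round(3),rel([.49,-.02,.235],0))
```

```text
0.9 [ 0.32716764 -0.30689798  0.23120369] [-0.757  0.073  1.993  0.     1.075  0.816] (array([ 0.1622, -0.2873, -0.0038]), np.float64(-0.12934532037538965), np.float64(-0.12934532037538965), array([-0.e+00,  1.e-04, -1.e+00]))
```

Scaled: -0.287 m / 0.3 = -0.9567, 0.02 m / 0.3 = 0.0667.

Call:
play_rows(plan=[[[0, 0, 0, 0.0667, -0.12, 0, 0.085], [0, 0, 0, 0.1333, -0.24, 0, 0.085], [0, 0, 0, 0.2, -0.36, 0, 0.085], [0, 0, 0, 0.2667, -0.48, 0, 0.085], [0, 0, 0, 0.3333, -0.6, 0, 0.085], [0, 0, 0, 0.4, -0.72, 0, 0.085], [0, 0, 0, 0.4733, -0.84, 0, 0.085], [0, 0, 0, 0.54, -0.9567, 0, 0.085]]])

```text
t: 1.7
tcp_pos: [0.4895, -0.0199, 0.2312]
tcp_rot: [3.142, -0.0, -0.0]
contact_force: [0.5, -0.5, 1.1]
gripper_width: 0.0852
finger_force: 0.0
```

Run:
```python
from h import *
import pickle
s=monitor.state();im=optics.grab_frame("wrist");pickle.dump(s,open("w1.pkl","wb"))
cv2.imwrite("pics/w1.png",im[:,:,::-1]);print(s["t"],s["tcp_pos"],s["joints"].round(3),abs(s["qvel"]).max())
K,W=cam("wrist",s);print(proj(K,W,[.543,-.02,.08]))
```

```text
1.7 [ 0.48948828 -0.01985967  0.23119532] [-0.044  0.141  1.915 -0.     1.085  1.527] 0.75203630716622
[322.13925593 122.32608728]
```

View pics/w1.png

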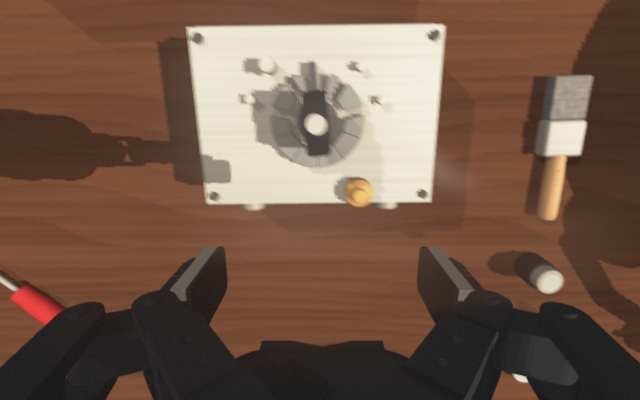

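The wrist view shows the knob at (316,125), with the tall peg at about (267,66), clearly bigger than the short ones at (247,99), (353,66) and (376,100). The weight is at (358,191). Now I'll measure from a still frame, rectified to the deck plane.

Run:
```python
from h import *
s=monitor.state();im=optics.grab_frame("wrist")
s=monitor.state();im=optics.grab_frame("wrist")
print(abs(s["qvel"]).max(),s["tcp_pos"])
K,W=cam("wrist",s)
# rectify to deck plane z=.08: 3 px/mm, x-> up, y-> left
def rect(z,c=(.543,-.02),h=(.09,.12),k=3000):
    P=[(c[0]+a*h[0],c[1]+b*h[1]) for a,b in((1,1),(1,-1),(-1,-1),(-1,1))]
    src=np.float32([proj(K,W,[*p,z]) for p in P])
    w,hh=2*h[1]*k,2*h[0]*k
    return cv2.warpPerspective(im,cv2.getPerspectiveTransform(src,np.float32([[0,0],[w,0],[w,hh],[0,hh]])),(int(w),int(hh)),flags=cv2.INTER_CUBIC)
r=rect(.08)
g=r.astype(int);m=((g.min(2)>95)&(g[:,:,0]-g[:,:,2]<60)).astype(np.uint8)*255
m=cv2.morphologyEx(m,cv2.MORPH_CLOSE,np.ones((41,41)))
c=max(cv2.findContours(m,0,1)[0],key=cv2.contourArea)
q=cv2.minAreaRect(c);print("deck rect px",q, "mm",np.array(q[1])/3)
u,v=q[0];print("center",.543+.09-v/3000,-.02+.12-u/3000)
# knob top disc
for name,mask in(("wht",(g.min(2)>140)),):
  pass
r2=cv2.cvtColor(r,cv2.COLOR_RGB2BGR)
cv2.drawContours(r2,[cv2.boxPoints(q).astype(int)],0,(0,0,255),1)
cv2.imwrite("pics/r1.png",r2)
cv2.imwrite("wr.png",im[:,:,::-1])
```

```text
0.07520900108356397 [ 0.49087359 -0.01815408  0.23119432]
deck rect px ((352.13067626953125, 276.1970520019531), (479.0247802734375, 639.3577880859375), 89.26547241210938) mm [159.67492676 213.1192627 ]
center 0.5409343159993489 -0.017376892089843762
```

View pics/r1.png

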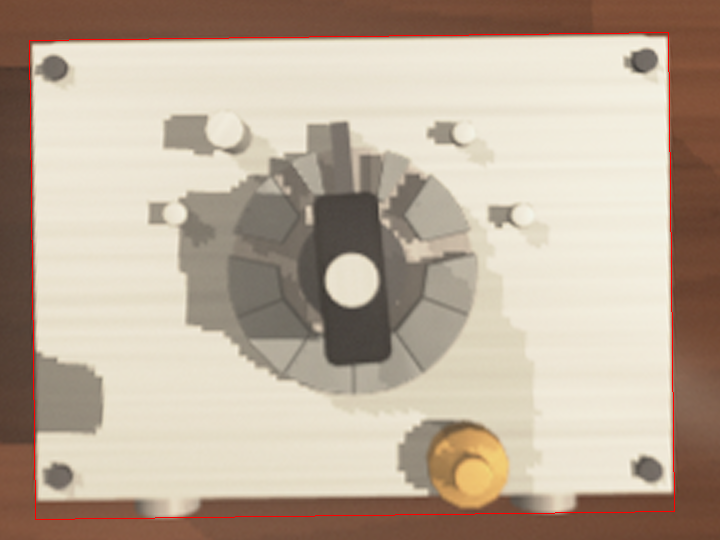

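The rectified view shows the screws at (54,68), (644,60), (649,469) and (58,476), the knob disc at (352,281), and the tall peg at (225,130). There is a notch just clockwise of the peg, around (285,175). Next I'll compute the axis and make a polar unwrap at crown height.

Run:
```python
from h import *
s=monitor.state();K,W=cam("wrist",s);im=cv2.imread("wr.png")
def back(u,v): return proj(K,W,[.633-v/3000,.1-u/3000,.08])
S=[plane(K,W,back(*p),.081)[:2] for p in((54,68),(644,60),(649,469),(58,476))]
c=np.mean(S,0);d=S[0]-S[1]+S[3]-S[2];yaw=np.degrees(np.arctan2(-d[0],d[1]))
print("screws ctr",c.round(4),"yaw",yaw,"spans",[np.linalg.norm(S[i]-S[i-1]).round(4) for i in range(4)])
for z in(.141,.142):print("knob top",z,plane(K,W,back(352,281),z).round(4))
t=plane(K,W,back(225,130),.104)[:2]
k=plane(K,W,back(352,281),.141)[:2]
b0,b1=[plane(K,W,back(*p),.141)[:2] for p in((358,360.5),(346,194))]
print("bar",(b0+b1)/2,np.linalg.norm(b1-b0),np.degrees(np.arctan2(*(b1-b0)[::-1])))
for o in(c,k):
  d=t-o;print("tall",t,np.linalg.norm(d),np.degrees(np.arctan2(d[1],d[0])))
for p in((175,212),(464,132),(522,214)):
  q=plane(K,W,back(*p),.089)[:2]-k;print("short",np.linalg.norm(q),np.degrees(np.arctan2(*q[::-1])))
# polar unwrap at crown, about axis k : cols = azimuth +100..-100 (4px/deg), rows r 25..65mm (8px/mm)
A,Rr=np.meshgrid(np.radians(np.linspace(100,-100,800)),np.linspace(.062,.026,290))
X=np.stack([k[0]+Rr*np.cos(A),k[1]+Rr*np.sin(A),np.full_like(A,.092)],-1)
C=X@W[:3,:3].T+W[:3,3]
mx=(K[0,0]*C[...,0]/-C[...,2]+K[0,2]).astype(np.float32);my=(K[1,1]*C[...,1]/C[...,2]+K[1,2]).astype(np.float32)
pol=cv2.remap(im,mx,my,cv2.INTER_CUBIC)
for a in range(-90,91,10):
  cv2.line(pol,(int((100-a)*4),0),(int((100-a)*4),8 if a%30 else 16),(0,0,255),1)
cv2.imwrite("pics/pol.png",pol)
```

```text
screws ctr [ 0.5436 -0.0171] yaw 0.7276803412170386 spans [np.float64(0.1355), np.float64(0.196), np.float64(0.1359), np.float64(0.1963)]
knob top 0.141 [ 0.543  -0.0178  0.141 ]
knob top 0.142 [ 0.5431 -0.0179  0.142 ]
bar [ 0.54402801 -0.01784458] 0.04406082712960577 4.122297811783665
tall [0.58700197 0.02133171] 0.05794472206271178 41.53822320688759
tall [0.58700197 0.02133171] 0.0588862792311965 41.704366112675096
short 0.0607178624114434 71.63002051269318
short 0.05745952829494244 -38.47643777851607
short 0.05754179545039384 -71.25741344069367
```

View pics/pol.png

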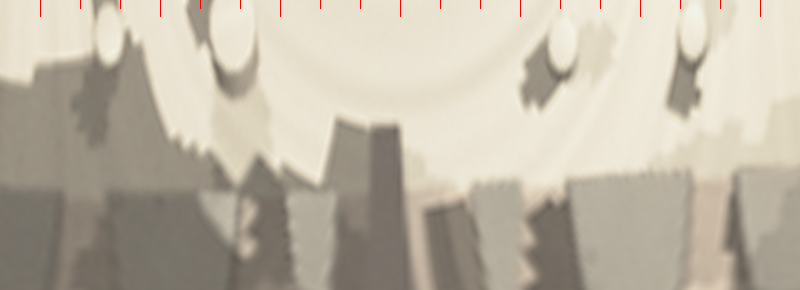

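Axis at about (0.5435, -0.0176), box yaw 0.7°, bar at azimuth 4.1°. The tall peg is at 41.6° and r = 59 mm, which matches the spec. The notch is about 12° wide with its centre near 34.2°, about 7.3° clockwise of the peg. Next is the approach.

Scaled: 0.07 m / 0.3 = 0.2333, 0.0526 m / 0.3 = 0.1753, -4 degrees / 180 = -0.0222.

Call:
play_rows(plan=[[[0, 0, -0.0056, 0.05, 0, 0.0333, 0.05], [0, 0, -0.0167, 0.1167, 0, 0.1, 0.05], [0, 0, -0.0222, 0.1753, -0.002, 0.1667, 0.05], [0, 0, -0.0222, 0.1753, -0.002, 0.2167, 0.05], [0, 0, -0.0222, 0.1753, -0.002, 0.2333, 0.05], [0, 0, -0.0222, 0.1753, -0.002, 0.2333, 0.05], [0, 0, -0.0222, 0.1753, -0.002, 0.2333, 0.05]]], grip_force=40)

```text
t: 2.55
tcp_pos: [0.5414, -0.0216, 0.1619]
tcp_rot: [3.14, 0.108, 0.001]
contact_force: [0.0, -0.1, -0.0]
gripper_width: 0.0497
finger_force: 0.0
```

Run:
```python
from h import *
s=monitor.state();print(s["t"],s["tcp_pos"],s["joints"].round(2),rel([.5435,-.0176,.111],4.1),s["contact_force"],s["moment"])
im=optics.grab_frame("wrist");cv2.imwrite("pics/w2.png",im[:,:,::-1])
```

```text
2.55 [ 0.54138026 -0.02159358  0.16191979] [-0.04  0.3   1.88 -0.    0.96  1.46] (array([ 0.0024, -0.0038,  0.0509]), np.float64(3.9320613737429686), np.float64(-0.16793862625703104), array([ 4.e-04, -1.e-04, -1.e+00])) [ 0.03005922 -0.08288903 -0.01703783] [ 0.00086039  0.02460605 -0.02796232]
```

View pics/w2.png

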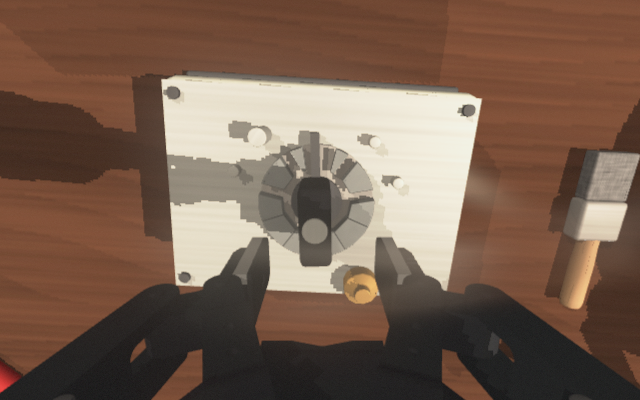

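The knob disc is at (315,231), between the open fingers (inner faces about 268 and 377), with the weight clear at (360,287). I'll re-measure the axis from this view.

Run:
```python
from h import *
s=monitor.state();print(s["tcp_pos"],abs(s["qvel"]).max());K,W=cam("wrist",s);im=cv2.imread("pics/w2.png")
roi=im[205:275,285:350];g=cv2.cvtColor(roi,cv2.COLOR_BGR2GRAY)
m=((g>75)&(g<190)).astype(np.uint8)
n,l,st,ce=cv2.connectedComponentsWithStats(m)
i=l[231-205,315-285];c=ce[i]+[285,205];print(st[i],c)
print("knob",plane(K,W,c,.141))
S=np.array([plane(K,W,p,.081)[:2] for p in((173,92.5),(468,111),(184.5,277.5))])
print("screws",S,"ctr from diag",(S[1]+S[2])/2)
```

```text
[ 0.54165813 -0.02146126  0.16219869] 0.00437794017640577
[   0    0   65   62 2848] [317.64255618 236.14185393]
knob [ 0.54083539 -0.01923843  0.141     ]
screws [[ 0.61078505  0.08184091]
 [ 0.61268641 -0.11445039]
 [ 0.47435806  0.08022549]] ctr from diag [ 0.54352224 -0.01711245]
```

Scaled: 0.051 m / 0.3 = 0.17, -0.0039 m / 0.3 = -0.013.

Call:
play_rows(plan=[[[0, 0, 0, 0.0033, -0.0067, 0.0167, 0.05], [0, 0, 0, 0.0067, -0.013, 0.0667, 0.05], [0, 0, 0, 0.0067, -0.013, 0.1167, 0.05], [0, 0, 0, 0.0067, -0.013, 0.1567, 0.05], [0, 0, 0, 0.0067, -0.013, 0.17, 0.05], [0, 0, 0, 0.0067, -0.013, 0.17, 0.05]]])

```text
t: 3.2
tcp_pos: [0.543, -0.017, 0.1099]
tcp_rot: [-3.14, -0.109, 0.001]
contact_force: [0.2, -0.2, -0.1]
gripper_width: 0.0498
finger_force: 0.0
```

Call:
play_rows(plan=[[[0, 0, 0, 0, 0, 0, 0.035], [0, 0, 0, 0, 0, 0, 0.025], [0, 0, 0, 0, 0, 0, 0.02], [0, 0, 0, 0, 0, 0, 0.012], [0, 0, 0, 0, 0, 0, 0.012], [0, 0, 0, 0, 0, 0, 0.012], [0, 0, 0, 0, 0, 0, 0.012]]], grip_force=40)

```text
t: 3.9
tcp_pos: [0.5437, -0.0173, 0.1109]
tcp_rot: [3.139, 0.109, 0.001]
contact_force: [-0.7, -1.4, 5.9]
gripper_width: 0.0173
finger_force: 42.2
```

The grip is good: 17.3 mm opening at 42 N, with little side load. Next I'll lift.

Scaled: -0.014 m / 0.3 = -0.0467, -0.013 m / 0.3 = -0.0433.

Call:
play_rows(plan=[[[0, 0, 0, 0, 0, -0.0067, 0.012], [0, 0, 0, 0, 0, -0.0133, 0.012], [0, 0, 0, 0, 0, -0.0233, 0.012], [0, 0, 0, 0, 0, -0.0333, 0.012], [0, 0, 0, 0, 0, -0.0433, 0.012], [0, 0, 0, 0, 0, -0.0467, 0.012], [0, 0, 0, 0, 0, -0.0467, 0.012], [0, 0, 0, 0, 0, -0.0467, 0.012]]])

```text
t: 4.7
tcp_pos: [0.5435, -0.0172, 0.1246]
tcp_rot: [3.139, 0.109, 0.001]
contact_force: [2.0, -5.0, -0.2]
gripper_width: 0.0171
finger_force: 41.4
```

Run:
```python
from h import *
s=monitor.state();print(s["t"],s["tcp_pos"],rel([.5435,-.0175,.125],34.2),s["contact_force"],s["moment"],s["joints"].round(2),s["gripper_width"])
im=optics.grab_frame("wrist")[90:270,210:430];cv2.imwrite("pics/w3.png",cv2.resize(im[:,:,::-1],None,fx=3.5,fy=3.3))
```

```text
4.7 [ 0.5435038  -0.0171916   0.12464653] (array([-0.    ,  0.0003, -0.0004]), np.float64(3.973496679896622), np.float64(-30.22650332010338), array([ 5.e-04, -3.e-04, -1.e+00])) [ 2.02172971 -4.9554956  -0.16715204] [-0.83212985 -0.4354397   0.01354243] [-0.03  0.36  1.9  -0.    0.88  1.47] 0.01710833405100438
```

View pics/w3.png

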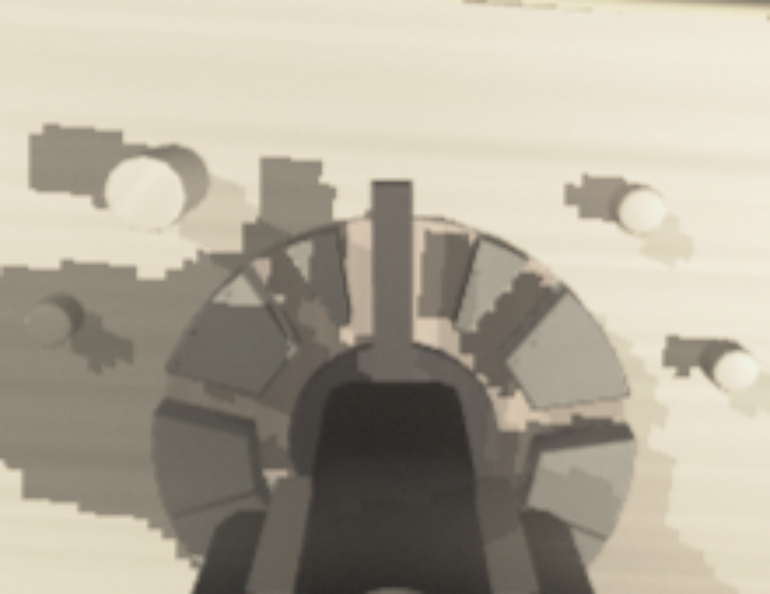

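The selector is lifted. The arm is at (392,180-345), with the notch mouth on the crown from about (243,272) to (287,250) in the crop. I'll compute azimuths of the edges.

Run:
```python
from h import *
s=monitor.state();K,W=cam("wrist",s);k=np.array([.5435,-.0174])
def az(p,z):
    q=plane(K,W,(p[0]/3.5+210,p[1]/3.3+90),z)[:2]-k;return np.linalg.norm(q).round(4),np.degrees(np.arctan2(q[1],q[0])).round(2),q
for n,p,z in(("L out",(244,271),.092),("L in",(292,350),.092),("R out",(287,250),.092),("R in",(326,312),.092),("arm tip",(392,182),.104),("arm in",(392,345),.104),("peg",(145,193),.104),
 ("n-38 a",(531,260),.092),("n-38 b",(568,291),.092)): print(n,az(p,z)[:2])
a=az((392,182),.104)[2]-az((392,345),.104)[2];print(np.degrees(np.arctan2(a[1],a[0])))
```

```text
L out (np.float64(0.04), np.float64(39.79))
L in (np.float64(0.0248), np.float64(44.71))
R out (np.float64(0.0396), np.float64(28.68))
R in (np.float64(0.0276), np.float64(26.63))
arm tip (np.float64(0.0486), np.float64(4.15))
arm in (np.float64(0.023), np.float64(4.28))
peg (np.float64(0.0589), np.float64(41.18))
n-38 a (np.float64(0.0406), np.float64(-28.25))
n-38 b (np.float64(0.0402), np.float64(-39.6))
4.039737442498248
```

Notch centre about 34.3°, arm at 4.05°. I'll turn +30.3°, which is wz = -30.3.

Scaled: 0.0003 m / 0.3 = 0.001, -30.3 degrees / 180 = -0.1683.

Call:
play_rows(plan=[[[0, 0, -0.0222, 0, 0.001, 0, 0.012], [0, 0, -0.05, 0, 0.001, 0, 0.012], [0, 0, -0.0778, 0, 0.001, 0, 0.012], [0, 0, -0.1056, 0, 0.001, 0, 0.012], [0, 0, -0.1333, 0, 0.001, 0, 0.012], [0, 0, -0.1556, 0, 0.001, 0, 0.012], [0, 0, -0.1683, 0, 0.001, 0, 0.012], [0, 0, -0.1683, 0, 0.001, 0, 0.012]]])

```text
t: 5.55
tcp_pos: [0.5436, -0.0175, 0.1247]
tcp_rot: [3.001, 0.928, 0.001]
contact_force: [2.9, -4.5, 0.7]
gripper_width: 0.0175
finger_force: 41.6
```

Call:
play_rows(plan=[[[0, 0, 0, 0, 0, 0, 0.012], [0, 0, 0, 0, 0, 0, 0.012]]])

```text
t: 5.75
tcp_pos: [0.5436, -0.0175, 0.1247]
tcp_rot: [3.001, 0.926, 0.001]
contact_force: [2.4, -4.0, 1.0]
gripper_width: 0.0176
finger_force: 41.6
```

Run:
```python
from h import *
s=monitor.state();print(s["t"],s["tcp_pos"],rel([.5435,-.0175,.125],34.3),s["contact_force"],s["moment"],s["gripper_width"])
im=optics.grab_frame("wrist")[90:270,210:430];cv2.imwrite("pics/w4.png",cv2.resize(im[:,:,::-1],None,fx=3.5,fy=3.3))
```

```text
5.75 [ 0.54364666 -0.01754058  0.12466341] (array([-0.0001, -0.0001, -0.0003]), np.float64(34.28227211506701), np.float64(-0.017727884932988047), array([ 7.e-04, -4.e-04, -1.e+00])) [ 2.39061108 -4.01285713  1.00605136] [-0.93583208 -0.43175356  0.01114879] 0.017609554784349033
```

View pics/w4.png

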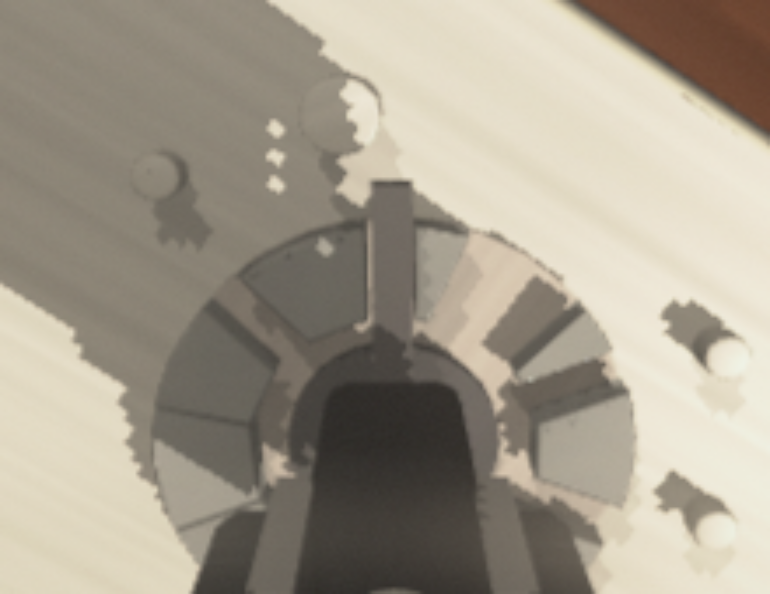

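The arm (372-412) sits centred over the notch (about 365-417). Now I'll lower in gentle steps.

Scaled: 0.0035 m / 0.3 = 0.0117, 0.003 m / 0.3 = 0.01.

Call:
play_rows(plan=[[[0, 0, 0, 0, 0, 0.0033, 0.012], [0, 0, 0, 0, 0, 0.0067, 0.012], [0, 0, 0, 0, 0, 0.01, 0.012], [0, 0, 0, 0, 0, 0.0117, 0.012], [0, 0, 0, 0, 0, 0.0117, 0.012]]])

```text
t: 6.3
tcp_pos: [0.5436, -0.0175, 0.1212]
tcp_rot: [3.002, 0.926, 0.001]
contact_force: [2.0, -5.3, 1.4]
gripper_width: 0.0178
finger_force: 41.7
```

Scaled: 0.0008 m / 0.3 = 0.0027, 0.0006 m / 0.3 = 0.002.

Call:
play_rows(plan=[[[0, 0, 0, 0, 0, 0.001, 0.012], [0, 0, 0, 0, 0, 0.002, 0.012], [0, 0, 0, 0, 0, 0.0027, 0.012], [0, 0, 0, 0, 0, 0.0027, 0.012]]])

```text
t: 6.7
tcp_pos: [0.5437, -0.0175, 0.1205]
tcp_rot: [3.002, 0.926, 0.001]
contact_force: [2.6, -5.4, 1.8]
gripper_width: 0.0175
finger_force: 41.7
```

Scaled: 0.0006 m / 0.3 = 0.002, 0.0003 m / 0.3 = 0.001.

Call:
play_rows(plan=[[[0, 0, 0, 0, 0, 0.001, 0.012], [0, 0, 0, 0, 0, 0.002, 0.012], [0, 0, 0, 0, 0, 0.002, 0.012]]])

```text
t: 7.0
tcp_pos: [0.5437, -0.0176, 0.1199]
tcp_rot: [3.002, 0.926, 0.001]
contact_force: [2.7, -5.1, 1.7]
gripper_width: 0.0176
finger_force: 41.7
```

Scaled: 0.0005 m / 0.3 = 0.0017, 0.0003 m / 0.3 = 0.001.

Call:
play_rows(plan=[[[0, 0, 0, 0, 0, 0.001, 0.012], [0, 0, 0, 0, 0, 0.0017, 0.012], [0, 0, 0, 0, 0, 0.0017, 0.012]]])

```text
t: 7.3
tcp_pos: [0.5437, -0.0175, 0.1194]
tcp_rot: [3.002, 0.926, 0.001]
contact_force: [1.3, -4.7, 1.8]
gripper_width: 0.0171
finger_force: 41.7
```

Scaled: 0.0005 m / 0.3 = 0.0017, 0.0003 m / 0.3 = 0.001.

Call:
play_rows(plan=[[[0, 0, 0, 0, 0, 0.001, 0.012], [0, 0, 0, 0, 0, 0.0017, 0.012], [0, 0, 0, 0, 0, 0.0017, 0.012]]])

```text
t: 7.6
tcp_pos: [0.5437, -0.0175, 0.1189]
tcp_rot: [3.002, 0.926, 0.001]
contact_force: [1.7, -5.5, 0.9]
gripper_width: 0.0177
finger_force: 41.7
```

```bash
python3 -c "
from h import *
s=monitor.state();print(s['tcp_pos'],s['contact_force'],s['moment'])"
```

```text
[ 0.5436998  -0.01752738  0.11889176] [ 1.71647751 -5.45629423  0.92051736] [-0.93366057 -0.32039578  0.01440498]
```

Scaled: 0.0008 m / 0.3 = 0.0027, 0.0006 m / 0.3 = 0.002.

Call:
play_rows(plan=[[[0, 0, 0, 0, 0, 0.001, 0.012], [0, 0, 0, 0, 0, 0.002, 0.012], [0, 0, 0, 0, 0, 0.0027, 0.012], [0, 0, 0, 0, 0, 0.0027, 0.012]]])

```text
t: 8.0
tcp_pos: [0.5437, -0.0175, 0.1181]
tcp_rot: [3.002, 0.926, 0.001]
contact_force: [0.9, -4.6, 0.9]
gripper_width: 0.0176
finger_force: 41.7
```

Scaled: 0.0008 m / 0.3 = 0.0027, 0.0006 m / 0.3 = 0.002.

Call:
play_rows(plan=[[[0, 0, 0, 0, 0, 0.001, 0.012], [0, 0, 0, 0, 0, 0.002, 0.012], [0, 0, 0, 0, 0, 0.0027, 0.012], [0, 0, 0, 0, 0, 0.0027, 0.012]]])

```text
t: 8.4
tcp_pos: [0.5437, -0.0175, 0.1173]
tcp_rot: [3.002, 0.926, 0.001]
contact_force: [1.4, -5.5, 1.1]
gripper_width: 0.0177
finger_force: 41.7
```

```bash
python3 -c "
from h import *
s=monitor.state();print(s['tcp_pos'],s['contact_force'],s['moment'])
im=optics.grab_frame('wrist')[90:270,210:430];cv2.imwrite('pics/w5.png',cv2.resize(im[:,:,::-1],None,fx=3.5,fy=3.3))"
```

```text
[ 0.54368863 -0.01754157  0.11727871] [ 1.42599562 -5.46529068  1.07964475] [-0.91560107 -0.35643438  0.00419655]
```

View pics/w5.png

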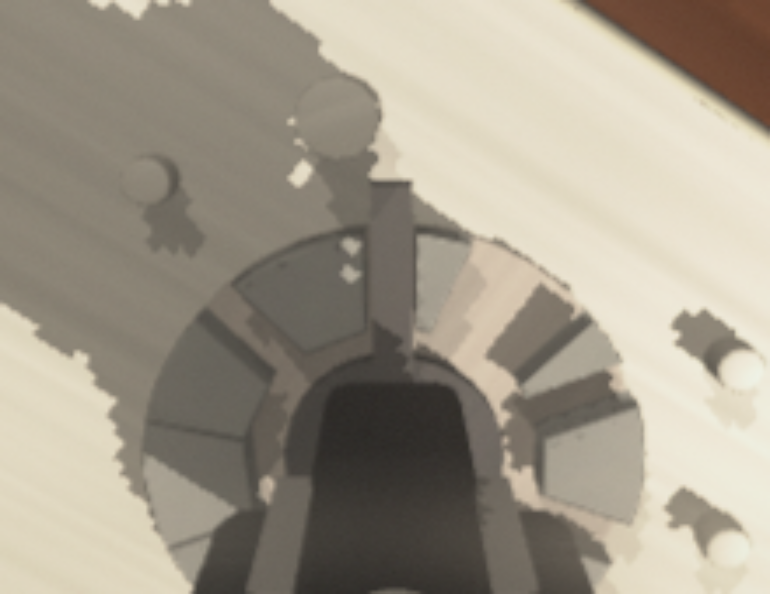

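The arm tip is still at (392,182) in the image, so nothing slipped. It is entering the notch between the blocks with no force rise, so I'll continue down.

Scaled: 0.0015 m / 0.3 = 0.005, 0.0012 m / 0.3 = 0.004.

Call:
play_rows(plan=[[[0, 0, 0, 0, 0, 0.0013, 0.012], [0, 0, 0, 0, 0, 0.0027, 0.012], [0, 0, 0, 0, 0, 0.004, 0.012], [0, 0, 0, 0, 0, 0.005, 0.012], [0, 0, 0, 0, 0, 0.005, 0.012]]])

```text
t: 8.95
tcp_pos: [0.5436, -0.0175, 0.1157]
tcp_rot: [3.002, 0.926, 0.001]
contact_force: [1.8, -5.1, 1.8]
gripper_width: 0.0173
finger_force: 41.7
```

Scaled: 0.0015 m / 0.3 = 0.005, 0.0012 m / 0.3 = 0.004.

Call:
play_rows(plan=[[[0, 0, 0, 0, 0, 0.0013, 0.012], [0, 0, 0, 0, 0, 0.0027, 0.012], [0, 0, 0, 0, 0, 0.004, 0.012], [0, 0, 0, 0, 0, 0.005, 0.012], [0, 0, 0, 0, 0, 0.005, 0.012]]])

```text
t: 9.45
tcp_pos: [0.5436, -0.0175, 0.1143]
tcp_rot: [3.002, 0.926, 0.001]
contact_force: [2.2, -4.3, 1.6]
gripper_width: 0.0174
finger_force: 41.7
```

Scaled: 0.0015 m / 0.3 = 0.005, 0.0012 m / 0.3 = 0.004.

Call:
play_rows(plan=[[[0, 0, 0, 0, 0, 0.0013, 0.012], [0, 0, 0, 0, 0, 0.0027, 0.012], [0, 0, 0, 0, 0, 0.004, 0.012], [0, 0, 0, 0, 0, 0.005, 0.012], [0, 0, 0, 0, 0, 0.005, 0.012]]])

```text
t: 9.95
tcp_pos: [0.5437, -0.0175, 0.1128]
tcp_rot: [3.002, 0.926, 0.001]
contact_force: [1.7, -5.2, 1.3]
gripper_width: 0.0176
finger_force: 41.7
```

Scaled: 0.001 m / 0.3 = 0.0033, 0.0008 m / 0.3 = 0.0027.

Call:
play_rows(plan=[[[0, 0, 0, 0, 0, 0.0013, 0.012], [0, 0, 0, 0, 0, 0.0027, 0.012], [0, 0, 0, 0, 0, 0.0033, 0.012], [0, 0, 0, 0, 0, 0.0033, 0.012]]])

```text
t: 10.35
tcp_pos: [0.5437, -0.0175, 0.1118]
tcp_rot: [3.002, 0.926, 0.001]
contact_force: [2.1, -4.5, 1.2]
gripper_width: 0.0172
finger_force: 41.7
```

Scaled: 0.0004 m / 0.3 = 0.0013, 0.0002 m / 0.3 = 0.0007.

Call:
play_rows(plan=[[[0, 0, 0, 0, 0, 0.0007, 0.012], [0, 0, 0, 0, 0, 0.0013, 0.012], [0, 0, 0, 0, 0, 0.0013, 0.012]]])

```text
t: 10.65
tcp_pos: [0.5437, -0.0175, 0.1114]
tcp_rot: [3.002, 0.926, 0.001]
contact_force: [2.2, -4.7, 1.6]
gripper_width: 0.0173
finger_force: 41.7
```

Scaled: 0.0003 m / 0.3 = 0.001, 0.0002 m / 0.3 = 0.0007.

Call:
play_rows(plan=[[[0, 0, 0, 0, 0, 0.0007, 0.012], [0, 0, 0, 0, 0, 0.001, 0.012], [0, 0, 0, 0, 0, 0.001, 0.012]]])

```text
t: 10.95
tcp_pos: [0.5437, -0.0176, 0.1111]
tcp_rot: [3.002, 0.926, 0.001]
contact_force: [2.5, -5.0, 1.4]
gripper_width: 0.0173
finger_force: 41.7
```

Scaled: 0.0003 m / 0.3 = 0.001, 0.0002 m / 0.3 = 0.0007.

Call:
play_rows(plan=[[[0, 0, 0, 0, 0, 0.0007, 0.012], [0, 0, 0, 0, 0, 0.001, 0.012], [0, 0, 0, 0, 0, 0.001, 0.012]]])

```text
t: 11.25
tcp_pos: [0.5437, -0.0175, 0.1109]
tcp_rot: [3.002, 0.926, 0.001]
contact_force: [0.2, -5.3, 3.9]
gripper_width: 0.0177
finger_force: 42.1
```

Scaled: 0.0002 m / 0.3 = 0.0007.

Call:
play_rows(plan=[[[0, 0, 0, 0, 0, 0.0007, 0.012], [0, 0, 0, 0, 0, 0.0007, 0.012], [0, 0, 0, 0, 0, 0.0007, 0.012]]])

```text
t: 11.55
tcp_pos: [0.5437, -0.0175, 0.1109]
tcp_rot: [3.002, 0.926, 0.001]
contact_force: [0.4, -4.5, 6.0]
gripper_width: 0.0175
finger_force: 42.4
```

It has hit the home stop at exactly the original height (0.1109), with force rising to 6 N. Now I'll release and retreat.

Call:
play_rows(plan=[[[0, 0, 0, 0, 0, 0, 0.03], [0, 0, 0, 0, 0, 0, 0.045], [0, 0, 0, 0, 0, 0, 0.045], [0, 0, 0, 0, 0, 0, 0.045], [0, 0, 0, 0, 0, 0, 0.045]]])

```text
t: 12.05
tcp_pos: [0.5431, -0.0172, 0.11]
tcp_rot: [-3.002, -0.926, 0.001]
contact_force: [0.5, 0.6, 0.3]
gripper_width: 0.0448
finger_force: 0.0
```

Scaled: -0.11 m / 0.3 = -0.3667, -0.1 m / 0.3 = -0.3333.

Call:
play_rows(plan=[[[0, 0, 0, 0, 0, -0.0167, 0.045], [0, 0, 0, 0, 0, -0.0667, 0.045], [0, 0, 0, 0, 0, -0.1333, 0.045], [0, 0, 0, 0, 0, -0.2, 0.045], [0, 0, 0, 0, 0, -0.2667, 0.045], [0, 0, 0, -0.0667, 0, -0.3333, 0.045], [0, 0, 0, -0.1, 0, -0.3667, 0.045], [0, 0, 0, -0.1, 0, -0.3667, 0.045]]])

```text
t: 12.85
tcp_pos: [0.5184, -0.0348, 0.2215]
tcp_rot: [3.002, 0.924, 0.003]
contact_force: [0.4, 0.4, -0.1]
gripper_width: 0.0449
finger_force: 0.0
```

Call:
play_rows(plan=[[[0, 0, 0, 0, 0, 0, 0.045], [0, 0, 0, 0, 0, 0, 0.045], [0, 0, 0, 0, 0, 0, 0.045]]])

```text
t: 13.15
tcp_pos: [0.5184, -0.034, 0.2192]
tcp_rot: [-3.002, -0.926, 0.002]
contact_force: [-0.8, -0.0, -0.9]
gripper_width: 0.0448
finger_force: 0.0
```

```bash
python3 -c "
from h import *
s=monitor.state();print(s['t'],s['tcp_pos'],s['contact_force'])
im=optics.grab_frame('wrist')[20:300,150:500];cv2.imwrite('pics/w6.png',cv2.resize(im[:,:,::-1],None,fx=2,fy=2))"
```

```text
13.15 [ 0.51841605 -0.03398005  0.21917592] [-0.81053706 -0.01619883 -0.92632572]
```

View pics/w6.png

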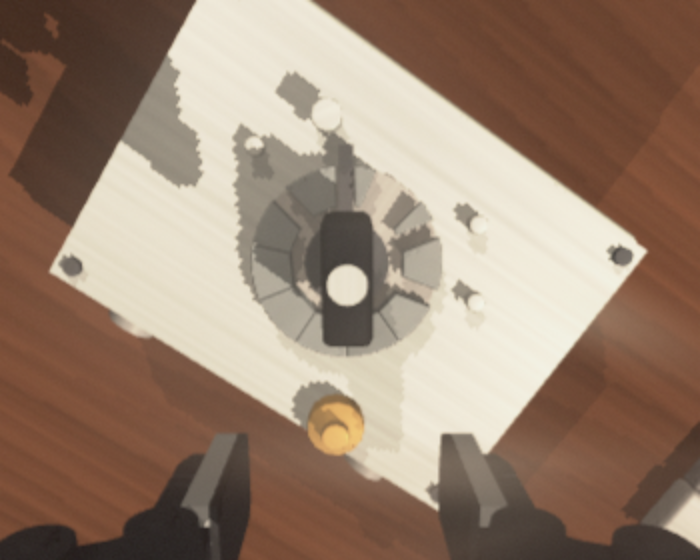

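The arm (345,145-205) lies in the notch beside the tall peg (326,113), the knob is released and the weight at (336,424) has not moved. I'll hand it in.

```bash
python3 -c "
from bench import job
print(job.sign_off())"
```

```text
the job is handed in; nothing more can be done
None
```

The job is handed in at about 13 s: the selector was lifted, turned to the notch by the tall peg, pushed back down to its original home height with about 6 N, and let go; the sign-off gave no verdict.

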